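# Latch the gate of the box of inspected rings

### The arm

A 7-joint arm with a two-finger parallel gripper is mounted at the origin on the work surface. World frame = base frame: x ahead of the robot, y to its left, z up, the work surface at z = 0. Lengths are in m, angles in rad, forces in N, time in s.
With the tool pointing down it reaches from about 0.425 to 0.975 m from the base axis. Payload 16.7 kg.
Tool frame: the origin (TCP) lies at the very end of the fingers, on their centre line; the grasp point (between the pads) lies arm.grip_point_offset behind it (arm.grip_point_offset is the distance from the TCP to the grasp point, in m); z points along the fingers, y is the line along which they close (so a half turn about z gives the same grasp; the last joint's range is limited). The gripper opens to 85 mm and grips with 20 to 120 N. Pads are 22 mm wide; open, the fingers measure 114 mm over their backs; the gripper's body (76 mm by 85 mm) begins 54 mm behind the grasp point. The pads swing forward as they close: fully open they stand 13 mm farther back than shut.
Start: joints at [-1.494, 0.426, 0.074, 1.606, -0.034, 1.111, -0.067], TCP at [0.151, 0.658, 0.231] pointing down, gripper open.
Joint ranges: [-2.85, 2.85], [-0.5, 2.14], [-1.23, 1.37], [0.21, 2.46], [-1.02, 4.16], [0.16, 2.05], [-2.73, 2.73]. Speed limits (rad/s): [1.89, 1.89, 2.39, 2.39, 3.01, 3.01, 3.01].

### API

Orientations are given as a 3x3 rotation matrix whose columns are the frame's x, y, z axes.
In Python, from station import arm, vision gives the robot as it stands. The module is installed in compiled form; this text tells all that it offers.
- The arm moves only by the shell command python3 -m crank 'ROWS'. ROWS is JSON, a list of rows, each an object of numbers: "gripper": the opening, from 0 (shut) to 1 (fully open); "dx", "dy", "dz": the shift along the tool's x, y, z each as a share of 200 mm, from -1 to 1; "ax", "ay", "az": the turn, a rotation vector about the tool's x, y, z each as a share of 90 degrees, from -1 to 1. A call has exactly 10 rows; each row shifts and turns the commanded pose from where the row before left it, along the tool's axes as they then stand; what a row does not reach is not made up. A row lasts 1/12 s, in which the tool goes at most 41.7 mm and 7.16 degrees, less where a joint would pass 70% of its speed; a pose out of reach is approached as far as the arm can. A call with a number of a shift or a turn outside -1 to 1 is refused whole. A call with a gripper value outside its range is refused whole. The fingers move at their own pace and stop on an object; the grip force is fixed at half the most. Time passes only in rows, so rows that do not move let the fingers close, or fill a call up. It gives the time, the measured TCP pose, the force, the opening and the grip force at its end, in the units of the state.
- arm.sense(): the state, without advancing time (a new reading comes with each control period).
- vision.read_camera(name): name is "scene" or "top"; returns the picture (384x512x3 uint8, red, green, blue); there is no depth.
- vision.calibration(name): a dict with "camera_matrix" (3x3 intrinsics, pixels), "R" (3x3) and "t" (3): a world point X has camera coordinates R X + t. Camera axes: x right, y down, z forward; pixel columns grow to the right and rows downward; lengths in m; the calibration is good to about 2 mm. A picture is of the moment at which its call begins. calibration takes no time and is no camera call.
- arm.finish_job(): hands the job in; it is judged then, once.
The state is a dict: "t": time; "joint_pos": joint angles; "joint_velocities": joint speeds; "joint_torque": joint torques, N m; "eef_pos": TCP position; "tool_rot": TCP orientation; "force": force on the tool from outside, world axes, zero at the start; "wrist_torque": the same for the moment, N m; "grip_width": finger opening in m; "gripper_force": force on a finger pad.
Only numpy, scipy, OpenCV 4.12 (cv2) and the standard library are available. Lean on these libraries where they do the work, as an engineer would, in place of code of your own. Each camera call takes 0.05 s, during which the arm holds its last target. There are 200 camera calls.

### The job

Two small grey boxes with hinged gates stand open on the blue inspection mat: one holds six steel rings, the other is empty. Push the gate of the box with the rings fully shut, until its sprung tongue snaps in behind the strike pin and the gate stays shut by itself. Leave the gate of the empty box open just as it stands.

Things in the scene. Friction and masses are not known exactly. Their poses are not given: they have to be found in the camera images.
- full_box: Fixed open-topped grey box holding six steel rings (34 mm wide) in a black insert; the other box is alike but empty. 130 mm deep (x), 200 wide (y), walls 80 high. Origin: centre of underside, on a 3 mm mat; z up. Its open front, shut by the gate, faces its -x, towards the robot. Upright hinge axis of the gate at x -75, y +88 mm here; the shut gate runs from it along -y.
- full_plate (a point): Middle of the black push plate (44 x 60 mm) on the outer face of that box's gate, 105 mm from the hinge, 56 mm above the box's underside. Frame turns with the gate: -x points out of the face, -y to the free end, z up. Gate: aluminium panel 16 mm thick (this face 9 mm outside the hinge axis), 160 mm long, from 8 to 100 mm above the underside. Push here towards the box.
- full_gate (a joint): Opening angle of that gate, rad: 0 = shut on its stop; grows as the free end swings outward, to the box's -x. Starts at 0.45 to 0.9. It stays where it is left (light friction). The tongue meets the strike pin at about 0.15; from there the push at the plate takes some 3 to 9 N (with the friction of the fingers on the plate) until the tongue snaps in, then the gate meets a rigid stop. Latched play about 0.02.
- full_tongue (a joint): Sprung steel tongue in the free end of that gate, 66 mm above the underside, sloped on the inner side, flat on the outer: how far it is pushed in, m. 0 = fully out (15 mm proud), at most 0.013. Shutting the gate drives it in some 11 mm over the strike pin; once past the pin it springs out again to 0.
- full_strike (a point): Upright steel strike pin of that box, 10 mm thick, up to 93 mm above the underside, at x -84.5, y -81 mm of the box; this point at tongue height, 66 mm. Carried by the right side wall (-y), which reaches out to x -95 mm and is 96 mm high. Do not push here.
- empty_gate_end (a point): Bystander: middle of the free end of the like gate (160 mm long) of the empty box, 54 mm above that box's underside. This gate must stay open where it is.

How it is judged:
By the outcome, as a careful person would: the job done as asked, in the order asked, and still so for the second after the job is handed in, with the robot touching nothing.
It also fails if it takes over 32 s, if anything falls off the work surface, if the arm or the gripper's body presses on something with over 40 N, if the wrist force passes 120 N, or if a joint passes its speed limit or range.

## Working session

There is one attempt and no reset: what is moved stays moved. The work goes in short steps, Python scripts to look and compute and a shell command to move; the robot and the scene stay as the last step left them, time stands still between calls to the robot, and variables do not carry over. Pictures are saved under pics/ and viewed, at most 10 in all, crops included, and the job is handed in when it is done.

```bash
mkdir -p pics
python3 - <<'E'
from station import arm, vision
import cv2,numpy as np
for n in("scene","top"):
    i=vision.read_camera(n); cv2.imwrite(f"pics/{n}0.png",i[:,:,::-1])
    c=vision.calibration(n); print(n,c["camera_matrix"],c["R"],c["t"])
s=arm.sense();print(s["t"],s["eef_pos"],s["tool_rot"],s["force"],s["grip_width"],arm.grip_point_offset)
E
```

```text
scene [[426.82285087   0.         263.68337452]
 [  0.         426.82285087 192.79692234]
 [  0.           0.           1.        ]] [[-0.76757633  0.64094387  0.00418734]
 [ 0.51411826  0.6195686  -0.59314177]
 [-0.38276493 -0.4531288  -0.80508714]] [ 0.4642327  -0.25186167  1.07785765]
top [[392.38163563   0.         263.54008123]
 [  0.         392.38163563 192.13046736]
 [  0.           0.           1.        ]] [[-0.00763125 -0.99974229 -0.02138022]
 [-0.98251444  0.01147391 -0.18583253]
 [ 0.18602995  0.01958824 -0.9823488 ]] [-0.00341822  0.61280736  0.84276974]
0.1 [0.15105407 0.65752093 0.23067832] [[-9.74613119e-01  2.23895590e-01 -1.80727429e-04]
 [ 2.23895652e-01  9.74612500e-01 -1.10088555e-03]
 [-7.03442084e-05 -1.11340158e-03 -9.99999378e-01]] [-0.88823283 -0.46424315  0.83889334] 0.08524032512033722 0.0187
```

View pics/scene0.png

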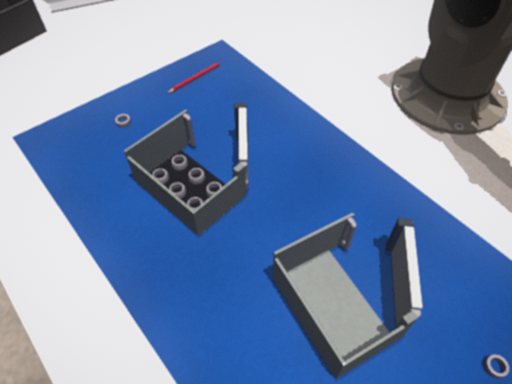

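View pics/top0.png

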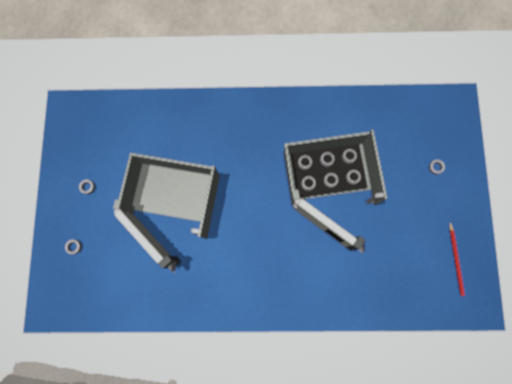

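The scene picture shows the ring box further back at about (190,180), with the empty box in front. In the top picture the ring box is at about (335,165), its gate's bright top edge running from (297,202) to (358,245). The empty box is at about (170,190).

```bash
cat > h.py <<'E'
from station import arm, vision
import cv2,numpy as np
def ray(n,uv,z):
    c=vision.calibration(n);R,t=c["R"],np.array(c["t"])
    d=R.T@np.linalg.solve(c["camera_matrix"],[uv[0],uv[1],1.]);o=-R.T@t
    return o+d*(z-o[2])/d[2]
def gate(n,roi):
    i=vision.read_camera(n);u0,v0,u1,v1=roi;c=i[v0:v1,u0:u1].astype(int)
    m=((c.min(2)>150)).astype(np.uint8)
    cs,_=cv2.findContours(m,cv2.RETR_EXTERNAL,cv2.CHAIN_APPROX_NONE)
    k=max(cs,key=cv2.contourArea);r=cv2.minAreaRect(k);return i,cv2.boxPoints(r)+[u0,v0]
E
python3 - <<'E'
from h import *
for nm,roi in(("full",(285,195,375,262)),("empty",(105,195,190,275))):
    i,b=gate("top",roi); print(nm,b.round(1).tolist())
    for p in b: print(ray("top",p,.103).round(4))
for nm,p,z in(("bl",(286,145),.083),("br",(373,132),.083),("rf",(383,198),.099),("pin",(378,198),.096)): print(nm,ray("top",p,z).round(4))
cv2.imwrite("pics/crop.png",cv2.resize(i[120:262,270:400,::-1],None,fx=4,fy=4,interpolation=cv2.INTER_CUBIC))
E
```

```text
full [[290.7, 199.4], [295.4, 193.1], [356.7, 238.7], [352.0, 245.0]]
[ 0.5875 -0.069   0.103 ]
[ 0.6012 -0.0795  0.103 ]
[ 0.5014 -0.2068  0.103 ]
[ 0.4883 -0.1962  0.103 ]
empty [[140.0, 195.0], [189.0, 195.0], [189.0, 218.0], [140.0, 218.0]]
[0.6009 0.2601 0.103 ]
[0.5996 0.1525 0.103 ]
[0.5492 0.1511 0.103 ]
[0.5503 0.2576 0.103 ]
bl [ 0.7165 -0.0618  0.083 ]
br [ 0.7445 -0.2605  0.083 ]
rf [ 0.5889 -0.2688  0.099 ]
pin [ 0.5895 -0.2589  0.096 ]
```

View pics/crop.png

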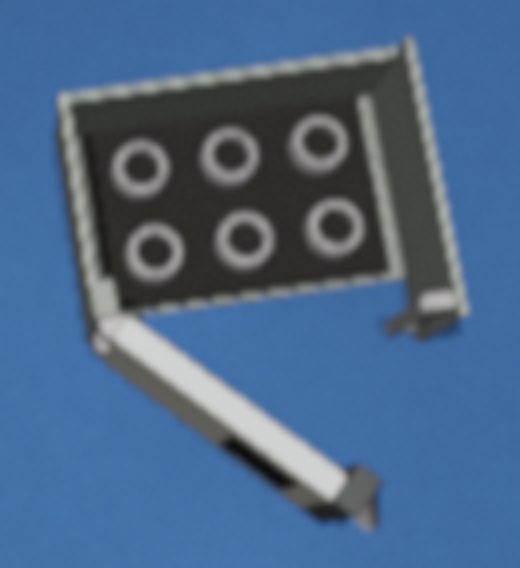

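Box yaw comes to about 8°, with the back wall measuring 201 mm against 200 given. The hinge is near (0.580,-0.093) and the gate is open about 0.80 rad, which is in range. The plate is near (0.508,-0.171). I'll move over at height with the fingers shut.

```bash
python3 -m crank '[{"gripper":0,"dx":-0.16,"dy":-0.12},{"gripper":0,"dx":-0.16,"dy":-0.12},{"gripper":0,"dx":-0.16,"dy":-0.12},{"gripper":0,"dx":-0.16,"dy":-0.12},{"gripper":0,"dx":-0.16,"dy":-0.12},{"gripper":0,"dx":-0.16,"dy":-0.12},{"gripper":0,"dx":-0.16,"dy":-0.12},{"gripper":0,"dx":-0.16,"dy":-0.12},{"gripper":0,"dx":-0.16,"dy":-0.12},{"gripper":0,"dx":-0.16,"dy":-0.12}]'
python3 -m crank '[{"gripper":0,"dx":-0.07,"dy":-0.18},{"gripper":0,"dx":-0.07,"dy":-0.18},{"gripper":0,"dx":-0.07,"dy":-0.18},{"gripper":0,"dx":-0.07,"dy":-0.18},{"gripper":0,"dx":-0.07,"dy":-0.18},{"gripper":0,"dx":-0.07,"dy":-0.18},{"gripper":0,"dx":-0.07,"dy":-0.18},{"gripper":0,"dx":-0.07,"dy":-0.18},{"gripper":0,"dx":-0.07,"dy":-0.18},{"gripper":0,"dx":-0.07,"dy":-0.18}]'
```

```text
invalid input
invalid input
```

```bash
python3 -m crank '[{"gripper":0,"dx":-0.16,"dy":-0.12,"dz":0,"ax":0,"ay":0,"az":0},{"gripper":0,"dx":-0.16,"dy":-0.12,"dz":0,"ax":0,"ay":0,"az":0},{"gripper":0,"dx":-0.16,"dy":-0.12,"dz":0,"ax":0,"ay":0,"az":0},{"gripper":0,"dx":-0.16,"dy":-0.12,"dz":0,"ax":0,"ay":0,"az":0},{"gripper":0,"dx":-0.16,"dy":-0.12,"dz":0,"ax":0,"ay":0,"az":0},{"gripper":0,"dx":-0.16,"dy":-0.12,"dz":0,"ax":0,"ay":0,"az":0},{"gripper":0,"dx":-0.16,"dy":-0.12,"dz":0,"ax":0,"ay":0,"az":0},{"gripper":0,"dx":-0.16,"dy":-0.12,"dz":0,"ax":0,"ay":0,"az":0},{"gripper":0,"dx":-0.16,"dy":-0.12,"dz":0,"ax":0,"ay":0,"az":0},{"gripper":0,"dx":-0.16,"dy":-0.12,"dz":0,"ax":0,"ay":0,"az":0}]'
```

```text
t: 1.03
eef_pos: [0.4102, 0.3505, 0.2315]
tool_rot: [[-0.975, 0.224, 0.0], [0.224, 0.975, 0.0], [0.0, 0.0, -1.0]]
force: [0.5, 0.7, -0.2]
grip_width: 0.0002
gripper_force: 0.0
```

```bash
python3 -m crank '[{"gripper":0,"dx":-0.065,"dy":-0.19,"dz":0,"ax":0,"ay":0,"az":0},{"gripper":0,"dx":-0.065,"dy":-0.19,"dz":0,"ax":0,"ay":0,"az":0},{"gripper":0,"dx":-0.065,"dy":-0.19,"dz":0,"ax":0,"ay":0,"az":0},{"gripper":0,"dx":-0.065,"dy":-0.19,"dz":0,"ax":0,"ay":0,"az":0},{"gripper":0,"dx":-0.065,"dy":-0.19,"dz":0,"ax":0,"ay":0,"az":0},{"gripper":0,"dx":-0.065,"dy":-0.19,"dz":0,"ax":0,"ay":0,"az":0},{"gripper":0,"dx":-0.065,"dy":-0.19,"dz":0,"ax":0,"ay":0,"az":0},{"gripper":0,"dx":-0.065,"dy":-0.19,"dz":0,"ax":0,"ay":0,"az":0},{"gripper":0,"dx":-0.065,"dy":-0.19,"dz":0,"ax":0,"ay":0,"az":0},{"gripper":0,"dx":-0.065,"dy":-0.19,"dz":0,"ax":0,"ay":0,"az":0}]'
```

```text
t: 1.87
eef_pos: [0.4506, -0.0491, 0.2316]
tool_rot: [[-0.975, 0.224, 0.001], [0.224, 0.975, 0.001], [-0.001, 0.001, -1.0]]
force: [2.9, 0.9, -0.8]
grip_width: -0.0001
gripper_force: 0.0
```

```bash
python3 -m crank '[{"gripper":0,"dx":-0.045,"dy":-0.133,"dz":0,"ax":0,"ay":0,"az":0},{"gripper":0,"dx":-0.045,"dy":-0.133,"dz":0,"ax":0,"ay":0,"az":0},{"gripper":0,"dx":-0.045,"dy":-0.133,"dz":0,"ax":0,"ay":0,"az":0},{"gripper":0,"dx":0,"dy":0,"dz":0.13,"ax":0,"ay":0,"az":0.04},{"gripper":0,"dx":0,"dy":0,"dz":0.13,"ax":0,"ay":0,"az":0.04},{"gripper":0,"dx":0,"dy":0,"dz":0.13,"ax":0,"ay":0,"az":0.04},{"gripper":0,"dx":0,"dy":0,"dz":0.13,"ax":0,"ay":0,"az":0.04},{"gripper":0,"dx":0,"dy":0,"dz":0.13,"ax":0,"ay":0,"az":0.04},{"gripper":0,"dx":0,"dy":0,"dz":0.13,"ax":0,"ay":0,"az":0.04},{"gripper":0,"dx":0,"dy":0,"dz":0.13,"ax":0,"ay":0,"az":0.04}]'
python3 - <<'E'
from h import *
cv2.imwrite("pics/s1.png",cv2.resize(vision.read_camera("scene")[60:260,100:320,::-1],None,fx=2.7,fy=2.7))
E
```

```text
t: 2.7
eef_pos: [0.4592, -0.1311, 0.0481]
tool_rot: [[-0.785, 0.62, 0.0], [0.62, 0.785, -0.0], [-0.0, -0.0, -1.0]]
force: [0.9, 0.4, 0.1]
grip_width: 0.0001
gripper_force: 0.0
```

View pics/s1.png

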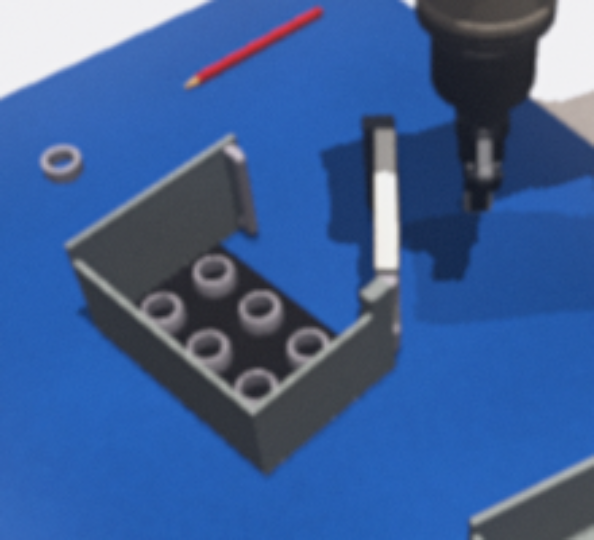

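The picture shows the shut fingertips at crop (480,205), clear of and in front of the gate's outer face. The gate is unmoved. I'll close in on the plate next.

```bash
python3 -m crank '[{"gripper":0,"dx":-0.03,"dy":0,"dz":0,"ax":0,"ay":0,"az":0},{"gripper":0,"dx":-0.03,"dy":0,"dz":0,"ax":0,"ay":0,"az":0},{"gripper":0,"dx":-0.03,"dy":0,"dz":0,"ax":0,"ay":0,"az":0},{"gripper":0,"dx":-0.03,"dy":0,"dz":0,"ax":0,"ay":0,"az":0},{"gripper":0,"dx":-0.03,"dy":0,"dz":0,"ax":0,"ay":0,"az":0},{"gripper":0,"dx":-0.03,"dy":0,"dz":0,"ax":0,"ay":0,"az":0},{"gripper":0,"dx":-0.03,"dy":0,"dz":0,"ax":0,"ay":0,"az":0},{"gripper":0,"dx":-0.02,"dy":0,"dz":0,"ax":0,"ay":0,"az":0},{"gripper":0,"dx":-0.02,"dy":0,"dz":0,"ax":0,"ay":0,"az":0},{"gripper":0,"dx":0,"dy":0,"dz":0,"ax":0,"ay":0,"az":0}]'
python3 -m crank '[{"gripper":0,"dx":-0.027,"dy":-0.005,"dz":0,"ax":0,"ay":0,"az":-0.033},{"gripper":0,"dx":-0.027,"dy":-0.005,"dz":0,"ax":0,"ay":0,"az":-0.033},{"gripper":0,"dx":-0.027,"dy":-0.005,"dz":0,"ax":0,"ay":0,"az":-0.033},{"gripper":0,"dx":-0.027,"dy":-0.005,"dz":0,"ax":0,"ay":0,"az":-0.033},{"gripper":0,"dx":-0.027,"dy":-0.005,"dz":0,"ax":0,"ay":0,"az":-0.033},{"gripper":0,"dx":-0.027,"dy":-0.005,"dz":0,"ax":0,"ay":0,"az":-0.033},{"gripper":0,"dx":-0.027,"dy":-0.005,"dz":0,"ax":0,"ay":0,"az":-0.033},{"gripper":0,"dx":-0.027,"dy":-0.005,"dz":0,"ax":0,"ay":0,"az":-0.033},{"gripper":0,"dx":-0.027,"dy":-0.005,"dz":0,"ax":0,"ay":0,"az":-0.033},{"gripper":0,"dx":-0.027,"dy":-0.005,"dz":0,"ax":0,"ay":0,"az":-0.033}]'
python3 - <<'E'
from h import *
i=vision.read_camera("top")
cv2.imwrite("pics/t1.png",cv2.resize(i[110:262,260:420,::-1],None,fx=4,fy=3.9,interpolation=cv2.INTER_CUBIC))
E
```

```text
t: 3.58
eef_pos: [0.4991, -0.1624, 0.0493]
tool_rot: [[-0.786, 0.618, 0.0], [0.618, 0.786, -0.0], [-0.0, -0.0, -1.0]]
force: [0.1, 0.3, 0.2]
grip_width: 0.0001
gripper_force: 0.0
t: 4.42
eef_pos: [0.5428, -0.1933, 0.0492]
tool_rot: [[-0.99, 0.144, -0.001], [0.144, 0.99, 0.0], [0.001, -0.0, -1.0]]
force: [-0.1, 0.2, 0.5]
grip_width: 0.0
gripper_force: 0.0
```

View pics/t1.png

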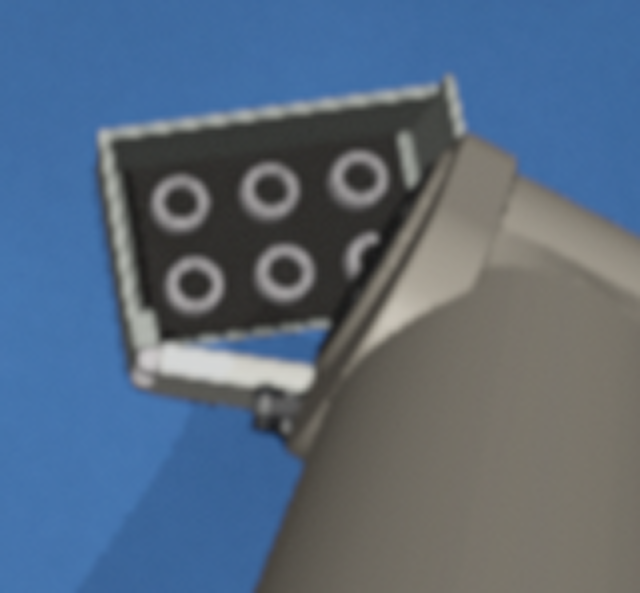

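The gate is following the fingers and has about 0.28 rad left. I'll take the last part slowly.

```bash
python3 -m crank '[{"gripper":0,"dx":-0.014,"dy":-0.002,"dz":0,"ax":0,"ay":0,"az":-0.018},{"gripper":0,"dx":-0.014,"dy":-0.002,"dz":0,"ax":0,"ay":0,"az":-0.018},{"gripper":0,"dx":-0.014,"dy":-0.002,"dz":0,"ax":0,"ay":0,"az":-0.018},{"gripper":0,"dx":-0.014,"dy":-0.002,"dz":0,"ax":0,"ay":0,"az":-0.018},{"gripper":0,"dx":-0.014,"dy":-0.002,"dz":0,"ax":0,"ay":0,"az":-0.018},{"gripper":0,"dx":-0.014,"dy":-0.002,"dz":0,"ax":0,"ay":0,"az":-0.018},{"gripper":0,"dx":-0.014,"dy":-0.002,"dz":0,"ax":0,"ay":0,"az":-0.018},{"gripper":0,"dx":-0.014,"dy":-0.002,"dz":0,"ax":0,"ay":0,"az":-0.018},{"gripper":0,"dx":-0.014,"dy":-0.002,"dz":0,"ax":0,"ay":0,"az":-0.018},{"gripper":0,"dx":0,"dy":0,"dz":0,"ax":0,"ay":0,"az":-0.018}]'
```

```text
t: 5.3
eef_pos: [0.5679, -0.198, 0.0492]
tool_rot: [[-0.991, -0.137, -0.001], [-0.137, 0.991, -0.0], [0.001, -0.0, -1.0]]
force: [-1.6, -1.3, 0.4]
grip_width: -0.0003
gripper_force: 0.0
```

```bash
python3 -m crank '[{"gripper":0,"dx":-0.004,"dy":0,"dz":0,"ax":0,"ay":0,"az":0},{"gripper":0,"dx":-0.004,"dy":0,"dz":0,"ax":0,"ay":0,"az":0},{"gripper":0,"dx":-0.004,"dy":0,"dz":0,"ax":0,"ay":0,"az":0},{"gripper":0,"dx":-0.004,"dy":0,"dz":0,"ax":0,"ay":0,"az":0},{"gripper":0,"dx":-0.004,"dy":0,"dz":0,"ax":0,"ay":0,"az":0},{"gripper":0,"dx":0,"dy":0,"dz":0,"ax":0,"ay":0,"az":0},{"gripper":0,"dx":0,"dy":0,"dz":0,"ax":0,"ay":0,"az":0},{"gripper":0,"dx":0,"dy":0,"dz":0,"ax":0,"ay":0,"az":0},{"gripper":0,"dx":0,"dy":0,"dz":0,"ax":0,"ay":0,"az":0},{"gripper":0,"dx":0,"dy":0,"dz":0,"ax":0,"ay":0,"az":0}]'
```

```text
t: 6.13
eef_pos: [0.572, -0.1971, 0.0494]
tool_rot: [[-0.991, -0.135, 0.0], [-0.135, 0.991, -0.0], [-0.0, -0.0, -1.0]]
force: [0.0, -0.9, 0.3]
grip_width: 0.0001
gripper_force: 0.0
```

```bash
python3 -m crank '[{"gripper":0,"dx":-0.005,"dy":0,"dz":0,"ax":0,"ay":0,"az":0},{"gripper":0,"dx":-0.005,"dy":0,"dz":0,"ax":0,"ay":0,"az":0},{"gripper":0,"dx":-0.005,"dy":0,"dz":0,"ax":0,"ay":0,"az":0},{"gripper":0,"dx":-0.005,"dy":0,"dz":0,"ax":0,"ay":0,"az":0},{"gripper":0,"dx":0,"dy":0,"dz":0,"ax":0,"ay":0,"az":0},{"gripper":0,"dx":0,"dy":0,"dz":0,"ax":0,"ay":0,"az":0},{"gripper":0,"dx":0,"dy":0,"dz":0,"ax":0,"ay":0,"az":0},{"gripper":0,"dx":0,"dy":0,"dz":0,"ax":0,"ay":0,"az":0},{"gripper":0,"dx":0,"dy":0,"dz":0,"ax":0,"ay":0,"az":0},{"gripper":0,"dx":0,"dy":0,"dz":0,"ax":0,"ay":0,"az":0}]'
```

```text
t: 6.97
eef_pos: [0.5758, -0.1967, 0.0493]
tool_rot: [[-0.991, -0.135, -0.0], [-0.135, 0.991, -0.0], [0.0, -0.0, -1.0]]
force: [-0.4, 1.0, 1.1]
grip_width: 0.0001
gripper_force: 0.0
```

Run:
```python
from h import *
cv2.imwrite("pics/s2.png",cv2.resize(vision.read_camera("scene")[95:240,115:275,::-1],None,fx=4,fy=4,interpolation=cv2.INTER_CUBIC))
```

```text
(no output)
```

View pics/s2.png

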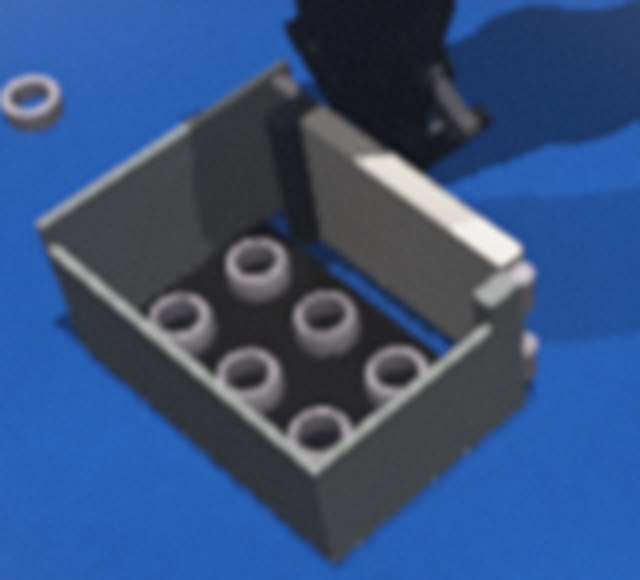

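The gate is nearly shut, its free end at crop (295,110) beside the strike pin. There is no stop force yet, so I'll keep pushing gently.

```bash
python3 -m crank '[{"gripper":0,"dx":-0.005,"dy":0,"dz":0,"ax":0,"ay":0,"az":0},{"gripper":0,"dx":-0.005,"dy":0,"dz":0,"ax":0,"ay":0,"az":0},{"gripper":0,"dx":-0.005,"dy":0,"dz":0,"ax":0,"ay":0,"az":0},{"gripper":0,"dx":-0.005,"dy":0,"dz":0,"ax":0,"ay":0,"az":0},{"gripper":0,"dx":0,"dy":0,"dz":0,"ax":0,"ay":0,"az":0},{"gripper":0,"dx":0,"dy":0,"dz":0,"ax":0,"ay":0,"az":0},{"gripper":0,"dx":0,"dy":0,"dz":0,"ax":0,"ay":0,"az":0},{"gripper":0,"dx":0,"dy":0,"dz":0,"ax":0,"ay":0,"az":0},{"gripper":0,"dx":0,"dy":0,"dz":0,"ax":0,"ay":0,"az":0},{"gripper":0,"dx":0,"dy":0,"dz":0,"ax":0,"ay":0,"az":0}]'
```

```text
t: 7.85
eef_pos: [0.5764, -0.197, 0.0485]
tool_rot: [[-0.991, -0.133, -0.006], [-0.133, 0.991, 0.0], [0.006, 0.001, -1.0]]
force: [-17.4, -3.3, 5.7]
grip_width: -0.0001
gripper_force: 0.0
```

That is 17 N at a standstill at x=0.576, where the stop was predicted at 0.574. The tongue needs 9 N at most, so this is the rigid stop. I'll back off and check that the gate holds.

```bash
python3 -m crank '[{"gripper":0,"dx":0.02,"dy":0,"dz":0,"ax":0,"ay":0,"az":0},{"gripper":0,"dx":0.03,"dy":0,"dz":0,"ax":0,"ay":0,"az":0},{"gripper":0,"dx":0.06,"dy":0,"dz":0,"ax":0,"ay":0,"az":0},{"gripper":0,"dx":0.09,"dy":0,"dz":0,"ax":0,"ay":0,"az":0},{"gripper":0,"dx":0.1,"dy":0,"dz":0,"ax":0,"ay":0,"az":0},{"gripper":0,"dx":0,"dy":0,"dz":-0.15,"ax":0,"ay":0,"az":0},{"gripper":0,"dx":0,"dy":0,"dz":-0.2,"ax":0,"ay":0,"az":0},{"gripper":0,"dx":0,"dy":0,"dz":-0.2,"ax":0,"ay":0,"az":0},{"gripper":0,"dx":0,"dy":0,"dz":-0.2,"ax":0,"ay":0,"az":0},{"gripper":0,"dx":0,"dy":0,"dz":-0.15,"ax":0,"ay":0,"az":0}]'
python3 -m crank '[{"gripper":0,"dx":0,"dy":0.18,"dz":0,"ax":0,"ay":0,"az":0},{"gripper":0,"dx":0,"dy":0.18,"dz":0,"ax":0,"ay":0,"az":0},{"gripper":0,"dx":0,"dy":0.18,"dz":0,"ax":0,"ay":0,"az":0},{"gripper":0,"dx":0,"dy":0.18,"dz":0,"ax":0,"ay":0,"az":0},{"gripper":0,"dx":0,"dy":0.18,"dz":0,"ax":0,"ay":0,"az":0},{"gripper":0,"dx":0,"dy":0.18,"dz":0,"ax":0,"ay":0,"az":0},{"gripper":0,"dx":0,"dy":0,"dz":0,"ax":0,"ay":0,"az":0},{"gripper":0,"dx":0,"dy":0,"dz":0,"ax":0,"ay":0,"az":0},{"gripper":0,"dx":0,"dy":0,"dz":0,"ax":0,"ay":0,"az":0},{"gripper":0,"dx":0,"dy":0,"dz":0,"ax":0,"ay":0,"az":0}]'
python3 - <<'E'
from h import *
a=cv2.resize(vision.read_camera("scene")[95:240,115:275,::-1],(400,362),interpolation=cv2.INTER_CUBIC)
b=cv2.resize(vision.read_camera("top")[120:265,260:420,::-1],(400,362),interpolation=cv2.INTER_CUBIC)
cv2.imwrite("pics/f.png",np.hstack([a,b]))
E
```

```text
t: 8.68
eef_pos: [0.52, -0.2047, 0.2326]
tool_rot: [[-0.991, -0.134, 0.003], [-0.134, 0.991, -0.0], [-0.003, -0.001, -1.0]]
force: [0.3, 0.4, -0.5]
grip_width: -0.0003
gripper_force: 0.0
t: 9.52
eef_pos: [0.4911, 0.0087, 0.2293]
tool_rot: [[-0.991, -0.134, 0.0], [-0.134, 0.991, -0.0], [-0.0, -0.0, -1.0]]
force: [-0.3, 0.4, 0.1]
grip_width: 0.0001
gripper_force: 0.0
```

View pics/f.png

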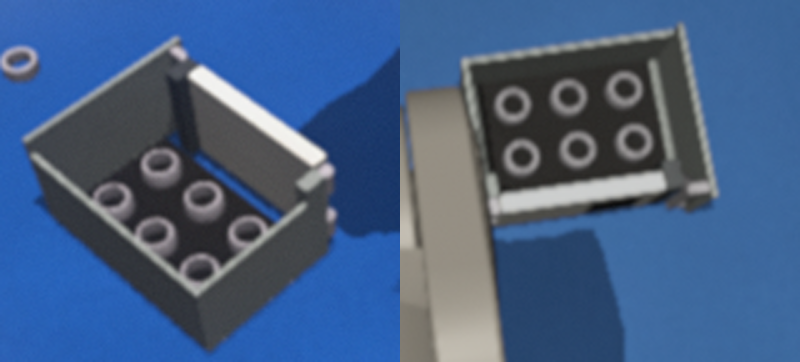

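The final view shows the ring-box gate lying along the box front, from (502,205) to (670,185) in the right half. It is parallel to the back wall, with its end behind the strike pin, and it stayed shut after release. The empty box was never approached.

```bash
python3 -c "
from station import arm
print(arm.finish_job())"
```

```text
the job is handed in; nothing more can be done
None
```

I pushed the ring box's gate onto its stop and handed the job in at about 9.6 s; the gate stayed shut once the arm had backed away, the snap was judged from the push force and final pictures, and the empty box's gate was never approached.

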